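# Scrub out the dip cup kept under the bench rack

## Task

Slide the dip cup out from under the bench rack by its long handle and let it stand on the open bench, then take it again from above across its rim and set it upright in the drip tray. Take the long brush from its pot, run it down to the bottom of the cup three times, raising it at least half the cup's depth between passes, and stand the brush back in its pot with the cup left upright in the tray. Leave the tape roll, spray can and screwdriver where they are and do not tip the cup over.

Things in the scene. Friction and masses are not known exactly. Their poses are not given: they have to be found in the camera images.
- cup: Loose steel dip cup, 0.3 kg, standing under the rack's deck: round, 64 mm outer and 57 mm inner diameter, 80 mm tall, open top, floor 4 mm thick. A straight flat black handle 14 mm wide, 10 mm thick, sticks out level along the cup's -x axis and out of the rack's front; centred 58 mm above the underside, ending 150 mm from the cup's axis. Origin: centre of the underside; z up.
- cup_mouth (a point): Point on the cup's axis at rim height, 80 mm above its underside.
- cup_handle (a point): Point in the middle of the cup's handle, 130 mm from the cup's axis and 20 mm from the handle's end, 58 mm above the cup's underside: a good place to pinch it by its 14 mm width.
- rack: Fixed bench rack, blue corner posts, three blue bins on its grey deck. Footprint 200 mm (its x) by 340 mm (its y). Origin: centre of the footprint on the bench. Open front faces its -x axis; the deck's front edge is 102 mm from the origin along -x. Space under the deck 96 mm high; front strip rises to 130 mm, bins behind it to 169 mm.
- tray: Fixed square drip tray of dark steel, 140 mm outside, 130 mm inside, floor 5 mm thick, walls 14 mm tall. Origin: centre of the underside; x and y along its sides.
- pot: Fixed round grey plastic pot that holds the brush: 60 mm outer diameter, 52 mm inner diameter, 55 mm tall, floor 4 mm thick, open top. Origin: centre of the underside.
- brush: Loose long round brush, 230 mm, 0.12 kg, standing bristles down in the pot. Black bristle head from 0 to 86 mm, 41 mm in diameter, with a flat foot on which it stands; steel stem 10 mm in diameter up to 130 mm; wooden handle 22 mm in diameter from 140 to 224 mm. Origin: centre of the foot (lower end); z along the brush up to the handle.
- brush_grip (a point): Point on the brush's axis in the wooden handle, 195 mm above the foot.
- tape: Bystander: roll of black tape lying flat, 96 mm in diameter, 45 mm tall. Origin: centre of the underside.
- spray: Bystander: standing spray can, 54 mm in diameter, 165 mm tall. Origin: centre of the underside.
- driver: Bystander: screwdriver lying on the bench, 180 mm long. Origin: about its middle, underneath; x along it to the blade.
Things that resemble listed ones, but are neither listed nor needed, are in the scene too. What is shaped like the brush but orange is not meant.

How it is judged (in metres and radians):
On the way, in this order (a step that is already met when the one before it is completed fails the run):
1. cup being slid along the bench (20 mm or more from its start) by its handle (distance of cup from where it was at the start of the episode above 0.02 m and height (world z) of cup below 0.02 m and horizontal distance between the grasp point and cup_handle below 0.07 m and contact force between the fingers and cup above 0.3 N), for 0.1 s.
2. cup drawn wholly out in front of the rack, standing on the bench and let go (x of cup in the frame of rack below -0.133 m and height (world z) of cup below 0.006 m and angle between cup's own z axis and vertical below 0.12 rad and contact force between the fingers and cup below 0.05 N and linear speed of cup below 0.02 m/s), for 0.2 s.
3. cup lifted by the rim, the gripper above its mouth (height (world z) of cup above 0.012 m and horizontal distance between the grasp point and cup_mouth below 0.05 m and contact force between the fingers and cup above 0.3 N), for 0.1 s.
4. cup standing upright on the floor of the tray, let go (x of cup in the frame of tray between -0.038 and 0.038 m and y of cup in the frame of tray between -0.038 and 0.038 m and z of cup in the frame of tray below 0.01 m and angle between cup's own z axis and vertical below 0.12 rad and contact force between the fingers and cup below 0.05 N and linear speed of cup below 0.02 m/s), for 0.2 s.
5. brush foot down at the bottom of the cup, within 12 mm (1st) (contact force between the fingers and brush above 0.3 N and horizontal distance between brush and cup_mouth below 0.025 m and z of brush in the frame of cup below 0.016 m and x of cup in the frame of tray between -0.038 and 0.038 m and y of cup in the frame of tray between -0.038 and 0.038 m and z of cup in the frame of tray below 0.01 m and angle between cup's own z axis and vertical below 0.12 rad), for 0.1 s.
6. brush raised about half the depth of the cup (32 mm off its floor) or more, foot still below the rim (1st) (contact force between the fingers and brush above 0.3 N and horizontal distance between brush and cup_mouth below 0.025 m and z of brush in the frame of cup between 0.036 and 0.08 m and x of cup in the frame of tray between -0.038 and 0.038 m and y of cup in the frame of tray between -0.038 and 0.038 m and z of cup in the frame of tray below 0.01 m and angle between cup's own z axis and vertical below 0.12 rad), for 0.1 s.
7. brush foot down at the bottom of the cup, within 12 mm (2nd) (all of step 5), for 0.1 s.
8. brush raised about half the depth of the cup (32 mm off its floor) or more, foot still below the rim (2nd) (all of step 6), for 0.1 s.
9. brush foot down at the bottom of the cup, within 12 mm (3rd) (all of step 7), for 0.1 s.
At the end, for the whole second after the job is handed in: The cup stands upright (within 0.12 rad) on the floor of the drip tray, inside its walls; the brush stands bristles down on the floor of its pot (foot within 20 mm of the pot's axis, leaning less than 0.35 rad); both are at rest and let go (all of step 4 and horizontal distance between brush and pot below 0.02 m and z of brush in the frame of pot below 0.015 m and angle between brush's own z axis and vertical below 0.35 rad and contact force between the fingers and brush below 0.05 N and linear speed of brush below 0.03 m/s); the robot touches nothing.
It fails at once if the cup is tipped over (more than 0.6 rad) (angle between cup's own z axis and vertical above 0.6 rad).
It fails at once if the tape roll is moved more than 30 mm (distance of tape from where it was at the start of the episode above 0.03 m).
It fails at once if the spray can is moved more than 30 mm (distance of spray from where it was at the start of the episode above 0.03 m).
It fails at once if the screwdriver is moved more than 30 mm (distance of driver from where it was at the start of the episode above 0.03 m).
It also fails if it takes over 72 s, if anything falls off the work surface, if the arm or the gripper's body presses on something with over 40 N, if the wrist force passes 120 N, or if a joint passes its speed limit or range.

## Robot

A 6-joint arm with a two-finger parallel gripper is mounted at the origin on the work surface. World frame = base frame: x ahead of the robot, y to its left, z up, the work surface at z = 0. Lengths are in mm, angles in rad, forces in N, time in s.
With the tool pointing down it reaches from about 325 to 900 mm from the base axis. Payload 3.5 kg.
Tool frame: the origin (TCP) lies at the centre of the arm's flange, where the gripper is bolted on; the fingertips stand 173 mm ahead of it and the grasp point (between the pads) lies 155 mm ahead of it; z points along the fingers, y is the line along which they close (so a half turn about z gives the same grasp; the last joint's range is limited). The gripper opens to 85 mm and grips with 20 to 120 N. Pads are 22 mm wide; open, the fingers measure 114 mm over their backs; the gripper's body (76 mm by 85 mm) begins 54 mm behind the grasp point. The pads swing forward as they close: fully open they stand 13 mm farther back than shut.
Start: joints at [-1.261, 0.276, -0.026, 1.268, 0, 1.467], TCP at [250.723, -572.504, 404.713] pointing down, gripper open.
Joint ranges: [-3.12, 3.12], [-0.85, 1.88], [-1.08, 1.24], [-1.95, 2.15], [-1.57, 1.53], [-3.14, 3.14]. Speed limits (rad/s): [2.57, 2.57, 3.14, 3.14, 3.14, 3.14].

## Interface

Orientations are given as a rotation vector (axis times angle).
In Python, from cell import arm, vision, job gives the robot as it stands.
- The arm moves only by the tool play_rows, never from a script. Its argument "plan" is a list of rows, each a list of 7 numbers: the turn, a rotation vector about the tool's x, y, z each as a share of 360 degrees, from -1 to 1, then the shift along the tool's x, y, z each as a share of 500 mm, from -1 to 1, then the opening, from -1 (shut) to 1 (fully open). In form: [[ax, ay, az, dx, dy, dz, gripper], ...]. A call has 1 to 8 rows; each row is the pose to reach, as a shift and turn from the pose commanded when the call began, along the tool's axes at that moment, turning the shorter way round; what a row does not reach only later rows make up. A row lasts 1/12 s, in which the tool goes at most 41.7 mm and 7.16 degrees, less where a joint would pass 70% of its speed; a pose out of reach is approached as far as the arm can. A call with a number of a shift or a turn outside -1 to 1 is refused whole. A call with a gripper value outside its range is refused whole. The fingers move at their own pace and stop on an object; "force" is the grip in N (left out, the last holds). Time passes only in rows, so rows that repeat a pose let the fingers close. It gives the time, the measured TCP pose, the force, the opening and the grip force at its end, in the units of the state.
- arm.state(): the state, without advancing time (a new reading comes with each control period).
- vision.snapshot(name): name is "side" or "top" or "wrist"; returns the picture (384x512x3 uint8, red, green, blue); there is no depth.
- vision.calibration(name): a dict with "mtx" (3x3 intrinsics, pixels), "world_from_camera" (4x4, takes a point from camera to world coordinates); the wrist camera has in their place "T_tool_cam" (4x4, takes a point from camera to tool coordinates, whose origin is the TCP and whose axes are the flange's). Camera axes: x right, y down, z forward; pixel columns grow to the right and rows downward; lengths in mm; the calibration is good to about 2 mm. A picture is of the moment at which its call begins: read the wrist's pose just before it. calibration takes no time and is no camera call.
- job.finish_job(): hands the job in; it is judged then, once.
The state is a dict: "t": time; "joint_positions": joint angles; "qvel": joint speeds; "effort": joint torques, N m; "ee_pos": TCP position; "ee_rot": TCP orientation; "contact_force": force on the tool from outside, world axes, zero at the start; "torque": the same for the moment, N m; "width": finger opening in mm; "grip_force": force on a finger pad.
Only numpy, scipy, OpenCV 4.12 (cv2) and the standard library are available. Lean on these libraries where they do the work, as an engineer would, in place of code of your own. Each camera call takes 0.05 s, during which the arm holds its last target. There are 200 camera calls.

## Working session

There is one attempt and no reset: what is moved stays moved. The work goes in short steps, Python scripts to look and compute and a tool call to move; the robot and the scene stay as the last step left them, time stands still between calls to the robot, and variables do not carry over. Pictures are saved under pics/ and viewed, at most 13 in all, crops included, and the job is handed in when it is done.

Besides the shell and the picture viewer there is one more tool, called after ">>>" as a command line: name --pt "numbers of a row" for each row, then --argument value for the rest. play_rows: Moves the arm, as the interface text tells. Shift numbers are shares of 500 mm and turn numbers shares of 360 degrees, none past 1 either way. Its arguments: {"type":"object","properties":{"plan":{"type":"array"},"force":{"type":"number"}},"required":["plan"]}

```bash
mkdir -p pics; python3 - <<'E'
from cell import arm,vision,job
import cv2,numpy as np
s=arm.state();print(s)
ims=[]
for n in("top","side"):
    im=vision.snapshot(n);cv2.imwrite(f"pics/{n}0.png",im[:,:,::-1]);ims.append(im)
    c=vision.calibration(n);print(n,np.round(c["mtx"],1).tolist(),np.round(c["world_from_camera"],4).tolist())
print({k:np.round(v,4).tolist() for k,v in vision.calibration("wrist").items() if hasattr(v,'shape')})
E
```

```text
{'t': 0.0, 'joint_positions': array([-1.26141009e+00,  2.77160453e-01, -2.78971723e-02,  1.26797918e+00,
       -9.06523904e-06,  1.46739024e+00]), 'qvel': array([ 7.26721613e-04,  7.68475054e-04,  2.80798395e-05, -6.42782365e-04,
        3.93324057e-04,  3.72981801e-04]), 'effort': array([ 5.06398355e-04, -4.45507765e+01,  2.95204639e+01,  1.65456010e-02,
       -1.78832931e-05, -4.23864932e-06]), 'ee_pos': array([ 250.59724679, -572.13446787,  403.53452878]), 'ee_rot': array([-3.07273450e+00, -6.43362284e-01,  3.75714565e-04]), 'contact_force': array([-0.94171243, -0.24955503, -0.55250119]), 'torque': array([0.00847367, 0.01315606, 0.01183939]), 'grip_force': 0.0, 'width': 85.69226374920189}
top [[425.3, 0.0, 251.5], [0.0, 425.3, 198.1], [0.0, 0.0, 1.0]] [[-0.0157, -0.9904, 0.137, 457.7426], [-0.9999, 0.0158, -0.0003, -39.7311], [-0.0019, -0.137, -0.9906, 1100.4253], [0.0, 0.0, 0.0, 1.0]]
side [[474.5, 0.0, 249.7], [0.0, 474.5, 196.4], [0.0, 0.0, 1.0]] [[-0.9704, -0.1585, 0.182, 331.4955], [-0.2409, 0.6829, -0.6896, 886.598], [-0.015, -0.7131, -0.7009, 1068.0243], [0.0, 0.0, 0.0, 1.0]]
{'mtx': [[322.8162, 0.0, 256.1221], [0.0, 322.8162, 189.5599], [0.0, 0.0, 1.0]], 'T_tool_cam': [[-0.0001, -0.959, -0.2835, 71.4549], [1.0, -0.0002, 0.0004, 0.4774], [-0.0004, -0.2835, 0.959, 30.8243], [0.0, 0.0, 0.0, 1.0]]}
```

View pics/top0.png

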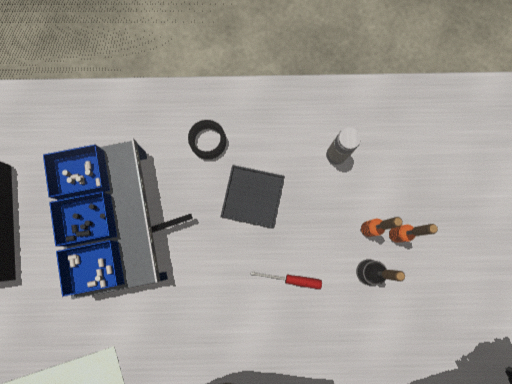

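View pics/side0.png

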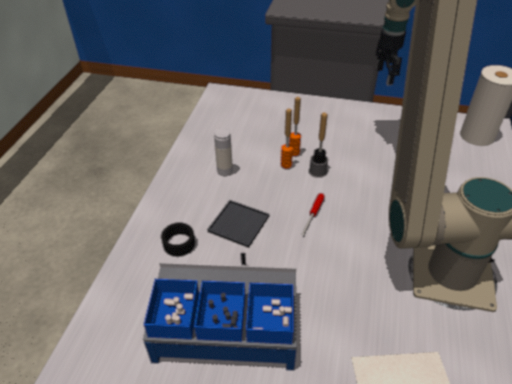

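The top view shows the handle from (150,229) to (191,216), coming out of the rack front at col ~155. The tray is at (253,197), the tape at (207,140), the spray can at (345,145) and the driver at (288,280).

Possible brushes: black bristles at (372,272), orange at (374,228) and orange at (402,234). I choose the black one. Possible cup handles: the bar at (172,222) is the only dark bar. The driver at (288,280) is red. I'll check both choices in a close crop.

```bash
cat > h.py <<'E'
import numpy as np,cv2
from scipy.spatial.transform import Rotation as R
from cell import arm,vision,job
def ray(n,uv,z,T=None):
    c=vision.calibration(n)
    if T is None:T=c["world_from_camera"]
    d=T[:3,:3]@np.linalg.solve(c["mtx"],[uv[0],uv[1],1.]);o=T[:3,3]
    return o+d*(z-o[2])/d[2]
def wT(s):
    M=np.eye(4);M[:3,:3]=R.from_rotvec(s["ee_rot"]).as_matrix();M[:3,3]=s["ee_pos"]
    return M@vision.calibration("wrist")["T_tool_cam"]
def rel(p,yaw=None):
    """shares to reach TCP p pointing down, tool y (closing line) at world angle yaw (deg)"""
    s=arm.state();R0=R.from_rotvec(s["ee_rot"])
    d=R0.inv().apply(np.array(p)-s["ee_pos"])/500
    r=np.zeros(3)
    if yaw is not None:
        a=np.radians(yaw);y=np.array([np.cos(a),np.sin(a),0]);z=np.array([0,0,-1.]);x=np.cross(y,z)
        r=(R0.inv()*R.from_matrix(np.c_[x,y,z])).as_rotvec()/(2*np.pi)
    print("now",s["ee_pos"].round(1),"turn",r.round(4),"shift",d.round(4),"t",round(s["t"],2))
E
python3 - <<'E'
from h import *
im=cv2.imread("pics/top0.png");hsv=cv2.cvtColor(im,cv2.COLOR_BGR2HSV);g=hsv[...,2]
def comp(m,box,name):
    x0,y0,x1,y1=box;q=np.zeros_like(m);q[y0:y1,x0:x1]=m[y0:y1,x0:x1]
    n,l,st,ce=cv2.connectedComponentsWithStats(q.astype(np.uint8))
    k=1+np.argmax(st[1:,4]);pts=np.argwhere(l==k)[:,::-1].astype(np.float32)
    r=cv2.minAreaRect(pts);print(name,st[k].tolist(),r);return pts,r,cv2.boxPoints(r)
p,r,b=comp(g<60,(150,205,205,235),"handle")
print([ray("top",q,63)[:2].round(1).tolist() for q in b])
p,r,b=comp(g<90,(215,155,295,235),"tray");print([ray("top",q,14)[:2].round(1).tolist() for q in b],ray("top",r[0],10).round(1))
p,r,b=comp(g<60,(340,250,420,295),"pot");
p,r,b=comp((hsv[...,0]<25)&(hsv[...,1]>90),(380,260,420,290),"wood")
c1=cv2.resize(im[130:310,20:220],None,fx=4,fy=4,interpolation=cv2.INTER_CUBIC)[:,:800]
c2=cv2.resize(im[205:300,345:445],None,fx=4,fy=4,interpolation=cv2.INTER_CUBIC)
cv2.imwrite("pics/c1.png",cv2.resize(np.hstack([cv2.resize(im[130:310,20:220],(400,360)),cv2.resize(c2,(379,360))]),None,fx=1,fy=1))
E
```

```text
handle [150, 214, 42, 19, 221] ((170.50001525878906, 223.00001525878906), (8.246061325073242, 43.192474365234375), 75.61860656738281)
[[540.5, 212.4], [565.2, 110.3], [545.5, 105.2], [520.9, 207.1]]
tray [221, 166, 63, 62, 2848] ((252.45364379882812, 196.3829345703125), (54.12835693359375, 53.77914047241211), 12.094757080078125)
[[560.4, 40.5], [697.5, 10.4], [665.2, -126.8], [529.2, -94.5]] [613.  -42.6  10. ]
pot [365, 262, 21, 21, 321] ((375.0, 272.0), (20.0, 20.0), 90.0)
wood [395, 272, 10, 9, 69] ((399.5, 276.0), (8.0, 9.0), 90.0)
```

View pics/c1.png

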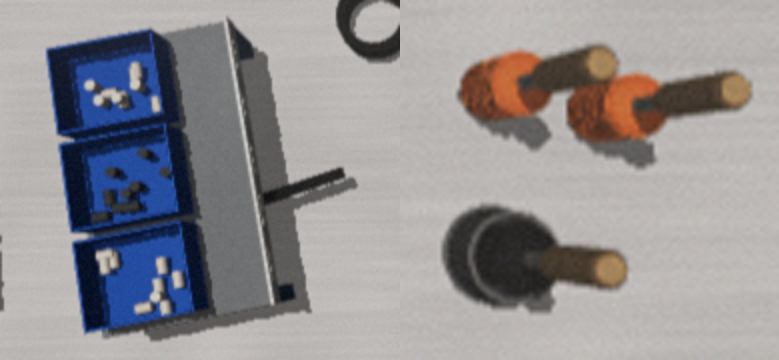

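The crop shows a straight black handle (flat, about 8 px wide) under the strip edge, with its tip at (191.5,216). The black-bristle brush stands in a dark pot: head top at (374.8,272.5), wooden end at (400.4,276.2). The other two brushes are orange, so the choice stands.

```bash
python3 - <<'E'
from h import *
a=ray("top",(134,140),130);b=ray("top",(157.5,281.5),130);d=(b-a)[:2];print("edge",a.round(),b.round(),np.degrees(np.arctan2(d[1],d[0])))
im=cv2.imread("pics/top0.png");g=im.max(2)
for th in(35,50):
    m=np.zeros_like(g);m[212:232,156:196]=g[212:232,156:196]<th
    pts=np.argwhere(m)[:,::-1]
    W=np.array([ray("top",q,63)[:2] for q in pts]);c=W.mean(0);u=np.linalg.svd(W-c)[2][0]
    u*=-np.sign(u[1]);pr=(W-c)@u;print("handle",len(W),c,u,np.degrees(np.arctan2(u[1],u[0])),"tip",c+u*pr.max(), "pt",c+u*(pr.max()-20),"cup",c+u*(pr.max()-150))
n=np.array([-d[1],d[0]])/np.hypot(*d);n=n if n[1]<0 else -n
print("front normal",n)
print("brush head top",ray("top",(374.8,272.5),90),"wood end",ray("top",(400.4,276.2),230))
# side: wood end and head
s=cv2.imread("pics/side0.png");hv=cv2.cvtColor(s,cv2.COLOR_BGR2HSV)
m=np.zeros(g.shape,np.uint8);m[105:150,310:335]=((hv[...,0]<25)&(hv[...,1]>80))[105:150,310:335]
q=np.argwhere(m)[:,::-1];print("side wood",q.min(0),q.max(0),len(q));t=q[q[:,1]<=q[:,1].min()+3].mean(0);print(t,ray("side",t,230))
print("side tip handle",ray("side",(243,254),63))
E
```

```text
edge [734. 234. 130.] [406. 174. 130.] -169.6257359530808
handle 75 [540.53899857 168.172096  ] [ 0.31525327 -0.94900757] -71.62389563309601 tip [559.68297061 110.5429579 ] pt [553.37790514 129.52310936] cup [512.39497956 252.89409384]
handle 167 [544.72395319 155.45347117] [ 0.30757051 -0.95152529] -72.08712096684341 tip [559.53062542 109.64633878] pt [553.3792152  128.67684462] cup [513.39504878 252.37513254]
front normal [ 0.18007733 -0.98365246]
brush head top [ 417.12868114 -325.85160314   90.        ] wood end [ 414.61160999 -337.32112394  230.        ]
side wood [320 113] [326 140] 130
[323.75 114.65] [ 415.19280198 -333.47817187  230.        ]
side tip handle [556.90901803 116.27991989  63.        ]
```

>>> play_rows --pt "0 0 0 0 0 -0.07 1" --pt "0 0 0 0 0 -0.13 1" --pt "0 0 -0.02 0.05 -0.05 -0.13 1" --pt "0 0 -0.035 0.11 -0.1 -0.13 1" --pt "0 0 -0.05 0.17 -0.155 -0.13 1" --pt "0 0 -0.065 0.22 -0.21 -0.13 1" --pt "0 0 -0.08 0.27 -0.26 -0.13 1" --pt "0 0 -0.095 0.32 -0.31 -0.13 1"

```text
t: 0.77
ee_pos: [335.2, -364.4, 469.2]
ee_rot: [-2.746, -1.525, -0.0]
contact_force: [1.5, -0.4, -1.1]
width: 85.2
grip_force: 0.0
```

```bash
python3 - <<'E'
from h import *
rel([553.4,129,380],18)
E
```

```text
now [ 335.2 -364.4  469.2] turn [-1.000e-04 -1.000e-04 -1.386e-01] shift [ 1.0683 -0.1509  0.179 ] t 0.77
```

>>> play_rows --pt "0 0 -0.017 0.075 -0.011 0 1" --pt "0 0 -0.034 0.15 -0.022 0 1" --pt "0 0 -0.052 0.23 -0.033 0.02 1" --pt "0 0 -0.07 0.31 -0.044 0.04 1" --pt "0 0 -0.087 0.385 -0.055 0.06 1" --pt "0 0 -0.105 0.46 -0.065 0.08 1" --pt "0 0 -0.122 0.54 -0.076 0.1 1" --pt "0 0 -0.138 0.615 -0.087 0.11 1"

```text
t: 1.43
ee_pos: [461.6, -80.6, 413.2]
ee_rot: [-1.849, -2.537, 0.001]
contact_force: [0.7, -0.3, -0.3]
width: 85.2
grip_force: 0.0
```

```bash
python3 - <<'E'
from h import *
rel([553.4,129,380],18)
E
```

```text
now [461.6 -80.6 413.2] turn [-0.0003 -0.0002 -0.0005] shift [0.3427 0.3032 0.0663] t 1.43
```

>>> play_rows --pt "0 0 0 0.055 0.048 0.01 1" --pt "0 0 0 0.11 0.097 0.02 1" --pt "0 0 0 0.165 0.146 0.03 1" --pt "0 0 0 0.22 0.195 0.04 1" --pt "0 0 0 0.28 0.25 0.05 1" --pt "0 0 0 0.343 0.303 0.066 1" --pt "0 0 0 0.343 0.303 0.066 1"

```text
t: 2.02
ee_pos: [556.1, 131.5, 379.6]
ee_rot: [-1.848, -2.538, -0.003]
contact_force: [-0.2, -1.0, 0.5]
width: 85.3
grip_force: 0.0
```

```bash
python3 - <<'E'
from h import *
s=arm.state();T=wT(s);im=vision.snapshot("wrist")[:,:,::-1].copy()
np.save("T1.npy",T)
cv2.imwrite("pics/w1.png",im);print(s["ee_pos"],s["t"])
E
```

```text
[556.06048914 131.51611895 379.6011458 ] 2.0167
```

View pics/w1.png

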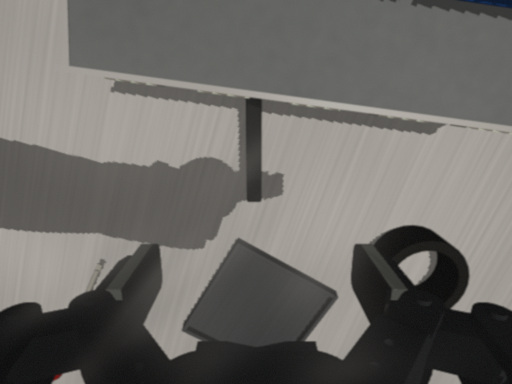

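The wrist view shows the handle from (253,99) at the strip to its tip at (254,201). The tray is at (262,300) and the tape is right of the right finger, at (430,260).

```bash
python3 - <<'E'
from h import *
T=np.load("T1.npy")
tip=ray("wrist",(254,201),63,T);b=ray("wrist",(253,102),63,T);u=(tip-b)[:2];u/=np.hypot(*u)
print("tip",tip,"u",u,np.degrees(np.arctan2(u[1],u[0])),"grasp",tip[:2]-20*u,"cup",tip[:2]-150*u)
e1=ray("wrist",(70,67),130,T);e2=ray("wrist",(512,131),130,T);print("edge",e1,e2)
e=(e2-e1)[:2];n=np.array([e[1],-e[0]])/np.hypot(*e);n*=-np.sign(n[1]);o=e1[:2]
cup=tip[:2]-150*u;print("cup dist ahead of edge",(cup-o)@n,n)
im=cv2.imread("pics/top0.png")
print("tape",ray("top",(207.5,140),30)); print("tray corners",[ray("wrist",q,14,T)[:2].round(1).tolist() for q in((238,239),(336,294),(184,330))],ray("top",(252.5,196.4),12))
rel([*(tip[:2]-20*u),213],np.degrees(np.arctan2(u[1],u[0]))+90)
E
```

```text
tip [560.78612346 108.63729865  63.        ] u [ 0.31428649 -0.94932818] -71.68225448027879 grasp [554.50039356 127.62386231] cup [513.64314924 251.03652611]
edge [415.62409998 179.45691396 130.        ] [704.11198568 230.1673396  130.        ]
cup dist ahead of edge -53.52911808206948 [ 0.17312576 -0.98489973]
tape [759.57057111  71.5332336   30.        ]
tray corners [[562.0, 44.4], [694.3, 11.8], [534.3, -93.8]] [612.70856644 -42.71262724  12.        ]
now [555.1 129.4 380. ] turn [-0.0003 -0.0001 -0.0014] shift [-0.0032 -0.0015  0.334 ] t 2.07
```

>>> play_rows --pt "0 0 -0.001 -0.003 -0.001 0.07 0.2" --pt "0 0 -0.001 -0.003 -0.001 0.14 0" --pt "0 0 -0.001 -0.003 -0.001 0.21 0" --pt "0 0 -0.001 -0.003 -0.001 0.27 0" --pt "0 0 -0.001 -0.003 -0.001 0.31 0" --pt "0 0 -0.001 -0.003 -0.001 0.334 0" --pt "0 0 -0.001 -0.003 -0.001 0.334 -1" --pt "0 0 -0.001 -0.003 -0.001 0.334 -1" --force 40

```text
t: 2.73
ee_pos: [554.6, 124.2, 214.8]
ee_rot: [-1.85, -2.539, 0.001]
contact_force: [0.8, 0.3, -0.7]
width: 19.6
grip_force: 0.0
```

>>> play_rows --pt "0 0 0 0 0 0 -1" --pt "0 0 0 0 0 0 -1" --pt "0 0 0 0 0 0 -1" --pt "0 0 0 0 0 0 -1"

```text
t: 3.07
ee_pos: [555.5, 124.6, 216.1]
ee_rot: [1.848, 2.538, 0.002]
contact_force: [0.4, -1.2, -0.3]
width: 12.7
grip_force: 42.7
```

>>> play_rows --pt "0 0 0 -0.015 0 0 -1" --pt "0 0 0 -0.05 0 0 -1" --pt "0 0 0 -0.09 0 0 -1" --pt "0 0 0 -0.13 0 0 -1" --pt "0 0 0 -0.17 0 0 -1" --pt "0 0 0 -0.21 0 0 -1" --pt "0 0 0 -0.25 0 0 -1" --pt "0 0 0 -0.28 0 0 -1"

```text
t: 3.73
ee_pos: [598.3, -9.9, 215.1]
ee_rot: [1.85, 2.539, 0.002]
contact_force: [-0.7, 1.1, 1.1]
width: 12.9
grip_force: 42.8
```

>>> play_rows --pt "0 0 0 -0.012 0 0 -1" --pt "0 0 0 -0.012 0 0 -1" --pt "0 0 0 -0.012 0 0 -1"

```text
t: 3.98
ee_pos: [600.4, -15.1, 215.6]
ee_rot: [1.848, 2.536, -0.002]
contact_force: [0.6, -4.4, 3.1]
width: 12.7
grip_force: 43.2
```

>>> play_rows --pt "0 0 0 0 0 0 0.2" --pt "0 0 0 0 0 0 0.2" --pt "0 0 0 0 0 0 0.2" --pt "0 0 0 0 0 0 1" --pt "0 0 0 0 0 0 1" --pt "0 0 0 0 0 -0.06 1" --pt "0 0 0 0 0 -0.13 1" --pt "0 0 0 0 0 -0.2 1"

```text
t: 4.65
ee_pos: [598.6, -13.7, 314.5]
ee_rot: [-1.846, -2.538, 0.002]
contact_force: [0.4, 0.4, 0.2]
width: 85.5
grip_force: 0.0
```

>>> play_rows --pt "0 0 0 0.04 0 -0.06 1" --pt "0 0 0 0.1 0 -0.1 1" --pt "0 0 0 0.16 0 -0.13 1" --pt "0 0 0 0.16 0 -0.13 1" --pt "0 0 0 0.16 0 -0.13 1"

```text
t: 5.07
ee_pos: [574.8, 63.3, 381.0]
ee_rot: [1.844, 2.541, 0.002]
contact_force: [-0.4, 0.1, 0.2]
width: 85.5
grip_force: 0.0
```

```bash
python3 - <<'E'
from h import *
s=arm.state();T=wT(s);im=vision.snapshot("wrist")[:,:,::-1].copy()
np.save("T2.npy",T)
cv2.imwrite("pics/w2.png",im);print(s["ee_pos"],s["t"])
E
```

```text
[574.77244296  63.33643883 381.0348643 ] 5.0667
```

View pics/w2.png

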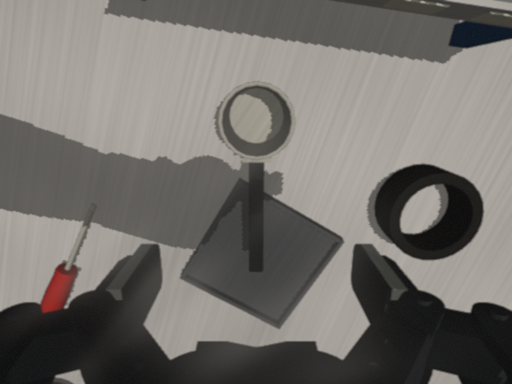

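The cup stands upright with its rim circle centred at about (255.5,120). The handle points straight down the image to (256,271), over the tray.

```bash
python3 - <<'E'
from h import *
T=np.load("T2.npy")
c=ray("wrist",(255.5,120),80,T);b=ray("wrist",(256,271),63,T);print("cup",c,b,np.hypot(*(c-b)[:2]))
u=(b-c)[:2];ang=np.degrees(np.arctan2(u[1],u[0]))+90;print(ang)
rel([c[0],c[1],215],ang)
print("spray",ray("top",(347,135),165),ray("top",(337,158),10))
E
```

```text
cup [558.68242878 111.52855046  80.        ] [605.47971484 -30.74737466  63.        ] 149.7745801257597
18.20702905658773
now [574.7  62.5 379.8] turn [ 0.0001  0.0001 -0.0006] shift [ 0.1034 -0.0004  0.3295] t 5.12
spray [ 728.03328763 -258.67181983  165.        ] [ 711.13416786 -265.86010604   10.        ]
```

>>> play_rows --pt "0 0 0 0.05 0 0 1" --pt "0 0 0 0.103 0 0.03 1" --pt "0 0 0 0.103 0 0.1 1" --pt "0 0 0 0.103 0 0.17 1" --pt "0 0 0 0.103 0 0.23 1" --pt "0 0 0 0.103 0 0.28 1" --pt "0 0 0 0.103 0 0.31 1" --pt "0 0 0 0.103 0 0.329 1"

```text
t: 5.78
ee_pos: [557.3, 109.8, 211.0]
ee_rot: [-1.848, -2.534, 0.008]
contact_force: [-0.4, 0.6, -0.3]
width: 85.4
grip_force: 0.0
```

>>> play_rows --pt "0 0 0 0 0 0 1" --pt "0 0 0 0 0 0 -1" --pt "0 0 0 0 0 0 -1" --pt "0 0 0 0 0 0 -1" --pt "0 0 0 0 0 0 -1" --pt "0 0 0 0 0 0 -1" --pt "0 0 0 0 0 0 -1" --force 40

```text
t: 6.37
ee_pos: [559.9, 111.0, 216.4]
ee_rot: [1.848, 2.538, 0.002]
contact_force: [0.4, -0.8, 2.5]
width: 63.9
grip_force: 44.9
```

>>> play_rows --pt "0 0 0 0 0 -0.01 -1" --pt "0 0 0 0 0 -0.03 -1" --pt "0 0 0 0 0 -0.055 -1" --pt "0 0 0 0 0 -0.08 -1" --pt "0 0 0 0 0 -0.08 -1" --pt "0 0 0 0 0 -0.08 -1"

```text
t: 6.87
ee_pos: [559.4, 111.0, 256.2]
ee_rot: [1.848, 2.539, 0.002]
contact_force: [-0.9, 1.1, -3.4]
width: 64.3
grip_force: 44.9
```

```bash
python3 - <<'E'
from h import *
s=arm.state();print(s["width"],s["grip_force"],s["contact_force"])
rel([612.7-0,-42.7,225])
im=vision.snapshot("wrist")[:,:,::-1];im2=vision.snapshot("side")[:,:,::-1]
cv2.imwrite("pics/w3.png",np.hstack([cv2.resize(im,(400,300)),cv2.resize(im2[120:336,120:408],(400,300))]))
E
```

```text
64.2686961484675 44.867728874087334 [-0.89759901  1.05204009 -3.3573933 ]
now [559.4 111.  256.2] turn [0. 0. 0.] shift [-0.3253  0.0068  0.0625] t 6.87
```

View pics/w3.png

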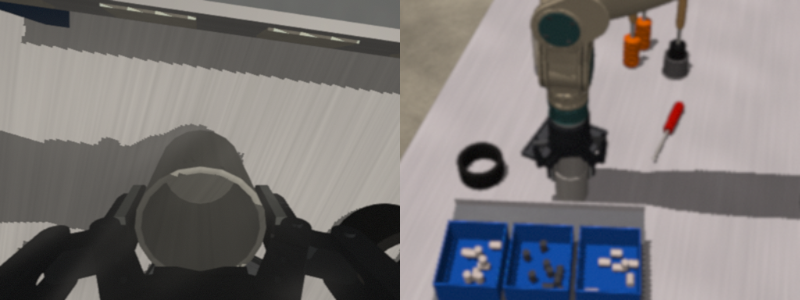

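Left: the gripper holds the cup across its rim, rim circle at (200,220) in the crop. Right: the cup is in the fingers at (572,180) in front of the rack, about 40 mm up and level.

>>> play_rows --pt "0 0 0 -0.03 0.001 0 -1" --pt "0 0 0 -0.09 0.002 0 -1" --pt "0 0 0 -0.15 0.003 0 -1" --pt "0 0 0 -0.21 0.004 0 -1" --pt "0 0 0 -0.27 0.006 0 -1" --pt "0 0 0 -0.31 0.007 0 -1" --pt "0 0 0 -0.325 0.007 0 -1" --pt "0 0 0 -0.325 0.007 0.02 -1"

```text
t: 7.63
ee_pos: [613.7, -44.4, 246.1]
ee_rot: [1.851, 2.535, 0.002]
contact_force: [1.0, -0.2, -2.6]
width: 63.9
grip_force: 44.9
```

>>> play_rows --pt "0 0 0 0 0 0.02 -1" --pt "0 0 0 0 0 0.036 -1" --pt "0 0 0 0 0 0.043 -1" --pt "0 0 0 0 0 0.047 -1" --pt "0 0 0 0 0 0.047 -1" --pt "0 0 0 0 0 0.047 -1"

```text
t: 8.13
ee_pos: [610.9, -41.1, 221.6]
ee_rot: [-1.845, -2.539, 0.002]
contact_force: [-3.7, 0.4, 5.0]
width: 63.9
grip_force: 45.3
```

```bash
python3 - <<'E'
from h import *
s=arm.state();print(s["contact_force"]);rel([612.7,-42.7,221.5])
E
```

```text
[-3.72479813  0.37509078  4.96425964]
now [610.9 -41.1 221.6] turn [0. 0. 0.] shift [-0.0041  0.0024  0.0001] t 8.13
```

Contact felt, so the cup is on the tray floor. I'll release it, rise, and then look.

>>> play_rows --pt "0 0 0 0 0 0 1" --pt "0 0 0 0 0 0 1" --pt "0 0 0 0 0 0 1" --pt "0 0 0 0 0 0 1" --pt "0 0 0 0 0 -0.02 1" --pt "0 0 0 0 0 -0.06 1" --pt "0 0 0 0 0 -0.13 1" --pt "0 0 0 0 0 -0.2 1"

```text
t: 8.8
ee_pos: [611.7, -42.6, 322.0]
ee_rot: [-1.848, -2.538, 0.002]
contact_force: [0.5, 0.5, 0.1]
width: 85.9
grip_force: 0.0
```

>>> play_rows --pt "0 0 0 -0.03 0 -0.08 1" --pt "0 0 0 -0.07 0 -0.16 1" --pt "0 0 0 -0.1 0 -0.24 1" --pt "0 0 0 -0.1 0 -0.24 1" --pt "0 0 0 -0.1 0 -0.24 1"

```text
t: 9.22
ee_pos: [629.0, -91.5, 447.1]
ee_rot: [1.846, 2.531, 0.006]
contact_force: [0.5, 0.5, -1.2]
width: 85.1
grip_force: 0.0
```

```bash
python3 - <<'E'
from h import *
s=arm.state();T=wT(s);im=vision.snapshot("wrist")[:,:,::-1].copy()
np.save("T3.npy",T)
cv2.imwrite("pics/w4.png",im);print(s["ee_pos"],s["t"])
cv2.imwrite("pics/top4.png",vision.snapshot("top")[:,:,::-1])
rel([416,-334,455],65)
E
```

```text
[629.02266554 -91.47926755 447.10993707] 9.2167
now [627.5 -90.2 441.7] turn [ 0.     -0.     -0.1309] shift [-0.3343 -0.5522 -0.0268] t 9.32
```

View pics/w4.png

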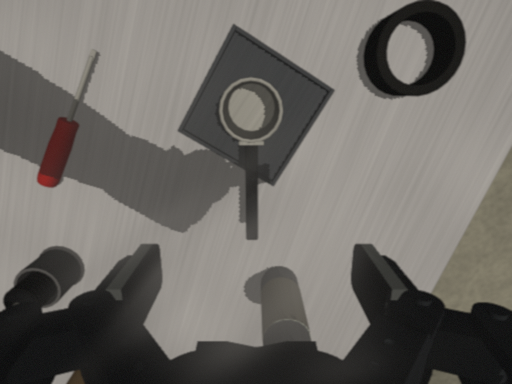

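The cup stands upright in the tray (rim centre (251,110)), and the tape, driver and spray can are untouched. Next is the brush.

>>> play_rows --pt "0 0 -0.017 -0.04 -0.066 -0.01 1" --pt "0 0 -0.034 -0.084 -0.138 -0.015 1" --pt "0 0 -0.05 -0.127 -0.21 -0.02 1" --pt "0 0 -0.067 -0.17 -0.28 -0.027 1" --pt "0 0 -0.084 -0.21 -0.35 -0.027 1" --pt "0 0 -0.1 -0.255 -0.42 -0.027 1" --pt "0 0 -0.116 -0.295 -0.49 -0.027 1" --pt "0 0 -0.131 -0.334 -0.552 -0.027 1"

```text
t: 9.98
ee_pos: [414.1, -334.0, 452.5]
ee_rot: [-0.67, -3.065, -0.004]
contact_force: [-0.4, -0.9, -0.2]
width: 85.2
grip_force: 0.0
```

>>> play_rows --pt "0 0 0 0 0 0 1" --pt "0 0 0 0 0 0 1" --pt "0 0 0 0 0 0 1"

```text
t: 10.23
ee_pos: [416.1, -333.1, 453.3]
ee_rot: [-0.679, -3.064, -0.004]
contact_force: [0.6, -0.3, 0.2]
width: 85.4
grip_force: 0.0
```

```bash
python3 - <<'E'
from h import *
s=arm.state();T=wT(s);im=vision.snapshot("wrist")[:,:,::-1].copy()
np.save("T4.npy",T)
cv2.imwrite("pics/w5.png",im);print(s["ee_pos"],s["ee_rot"],s["t"])
T3=np.load("T3.npy");print("cup by wrist",ray("wrist",(251,110),85,T3))
t=cv2.imread("pics/top4.png");m=np.zeros((384,512),np.uint8)
E
```

```text
[ 416.10386464 -333.13132155  453.27164294] [-0.67932736 -3.06427012 -0.00412886] 10.2333
cup by wrist [609.82559479 -40.52234205  85.        ]
```

View pics/w5.png

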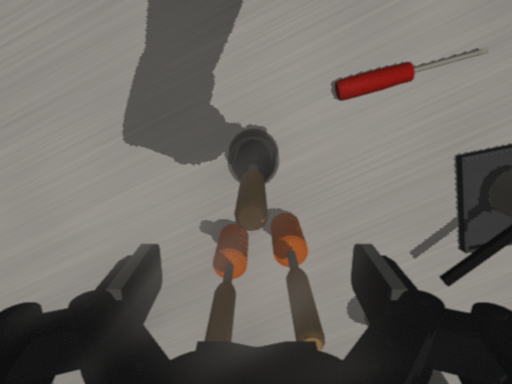

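The wrist view shows the wooden brush end at (252,218) and the pot rim centred at (253,155). The orange decoys, at (231,250) and (289,238), lie beyond.

```bash
python3 - <<'E'
from h import *
T=np.load("T4.npy")
w=ray("wrist",(252,218),231,T);p=ray("wrist",(253,155),55,T);h=ray("wrist",(253.5,157),90,T);print("wood",w,"pot",p,h)
print("orange",ray("wrist",(316,343),230,T))
c=ray("wrist",(254,183),90,T);print("head top/stem base",c)
rel([416.5,-332,354])
E
```

```text
wood [ 417.17020158 -336.97351829  231.        ] pot [ 408.79140301 -333.87605817   55.        ] [ 405.36665987 -331.38507653   90.        ]
orange [ 524.37667156 -336.38277228  230.        ]
head top/stem base [ 431.0102574  -342.82775908   90.        ]
now [ 416.6 -332.8  453.7] turn [0. 0. 0.] shift [0.0003 0.0011 0.1994] t 10.28
```

>>> play_rows --pt "0 0 0 0 -0.005 0.06 1" --pt "0 0 0 0 -0.005 0.12 1" --pt "0 0 0 0 -0.005 0.17 1" --pt "0 0 0 0 -0.005 0.2 1" --pt "0 0 0 0 -0.005 0.2 1" --pt "0 0 0 0 -0.005 0.2 -1" --pt "0 0 0 0 -0.005 0.2 -1" --pt "0 0 0 0 -0.005 0.2 -1" --force 60

```text
t: 10.95
ee_pos: [416.3, -336.3, 356.9]
ee_rot: [0.677, 3.065, -0.003]
contact_force: [-0.3, -0.3, 0.2]
width: 51.5
grip_force: 0.0
```

>>> play_rows --pt "0 0 0 0 0 0 -1" --pt "0 0 0 0 0 0 -1" --pt "0 0 0 0 0 0 -1" --pt "0 0 0 0 0 0 -1" --pt "0 0 0 0 0 0 -1"

```text
t: 11.37
ee_pos: [415.8, -336.6, 356.6]
ee_rot: [0.678, 3.065, -0.002]
contact_force: [-0.1, 0.7, 6.7]
width: 20.6
grip_force: 59.1
```

```bash
python3 - <<'E'
from h import *
s=arm.state();print(s["width"],s["grip_force"],s["contact_force"],s["torque"]);rel([611,-42,480])
np.save("grip.npy",np.r_[s["ee_pos"],s["ee_rot"]])
im=vision.snapshot("wrist")[:,:,::-1];im2=vision.snapshot("side")[:,:,::-1]
cv2.imwrite("pics/w6.png",np.hstack([cv2.resize(im,(400,300)),cv2.resize(im2[70:286,180:468],(400,300))]))
E
```

```text
20.644373841832298 59.07932907342911 [-0.0546801   0.71718109  6.74560699] [ 0.18724168 -0.09581611 -0.02827321]
now [ 415.8 -336.6  356.6] turn [0. 0. 0.] shift [-0.1061  0.6989 -0.247 ] t 11.37
```

View pics/w6.png

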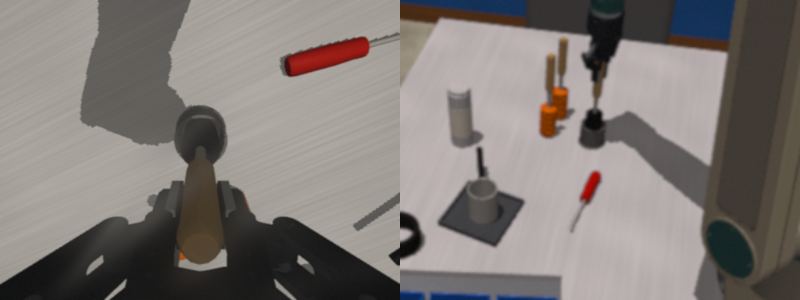

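The brush's wooden handle is between the pads: end at (200,245), stem base at (200,152) over the pot. The side view also shows the cup upright in the tray. Lifting.

>>> play_rows --pt "0 0 0 0 0 -0.02 -1" --pt "0 0 0 0 0 -0.07 -1" --pt "0 0 0 0 0 -0.13 -1" --pt "0 0 0 0 0 -0.19 -1" --pt "0 0 0 0 0 -0.24 -1" --pt "0 0 0 0 0 -0.25 -1" --pt "0 0 0 0 0 -0.25 -1" --pt "0 0 0 -0.005 0.03 -0.25 -1"

```text
t: 12.13
ee_pos: [423.1, -324.7, 479.2]
ee_rot: [-0.682, -3.065, 0.001]
contact_force: [0.1, -0.2, -0.9]
width: 20.7
grip_force: 58.8
```

>>> play_rows --pt "0 0 0 -0.01 0.07 0 -1" --pt "0 0 0 -0.021 0.14 0 -1" --pt "0 0 0 -0.032 0.21 0 -1" --pt "0 0 0 -0.043 0.285 0 -1" --pt "0 0 0 -0.054 0.36 0 -1" --pt "0 0 0 -0.065 0.43 0 -1" --pt "0 0 0 -0.075 0.5 0 -1" --pt "0 0 0 -0.083 0.55 0 -1"

```text
t: 12.8
ee_pos: [578.0, -89.2, 477.2]
ee_rot: [-0.675, -3.063, -0.002]
contact_force: [0.1, -0.9, -0.8]
width: 20.6
grip_force: 59.0
```

>>> play_rows --pt "0 0 0 0 0 0 -1" --pt "0 0 0 0 0 0 -1" --pt "0 0 0 0 0 0 -1"

```text
t: 13.05
ee_pos: [577.0, -91.8, 478.1]
ee_rot: [-0.677, -3.064, 0.001]
contact_force: [-0.3, -0.2, -0.6]
width: 20.4
grip_force: 59.1
```

```bash
python3 - <<'E'
from h import *
s=arm.state();rel([611,-42,480])
T=wT(s);np.save("T7.npy",T)
im=vision.snapshot("wrist")[:,:,::-1];im2=vision.snapshot("top")[:,:,::-1];im3=vision.snapshot("side")[:,:,::-1]
cv2.imwrite("pics/w7o.png",im);cv2.imwrite("pics/top7.png",im2);cv2.imwrite("pics/side7.png",im3)
a=cv2.resize(im[90:384,130:380],(400,470));b=cv2.resize(im3[100:300,190:360],(400,470))
cv2.imwrite("pics/w7.png",np.hstack([a,b]))
E
```

```text
now [577.  -91.8 478.1] turn [0. 0. 0.] shift [-0.0197  0.119  -0.004 ] t 13.05
```

View pics/w7.png

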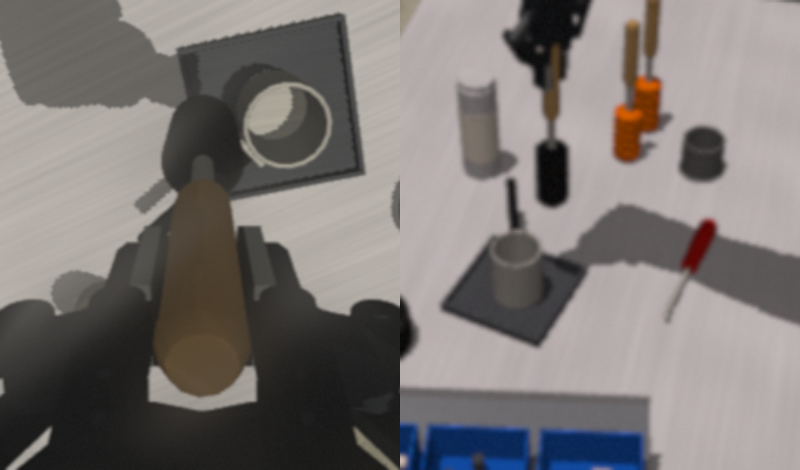

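The brush hangs straight in the fingers: wooden end at full px (257,318), stem axis at col ~257. The cup's rim is at crop (288,125), full px (310,168). In the side view the brush hangs vertical beside the upright cup.

```bash
python3 - <<'E'
from h import *
c=vision.calibration("wrist");Ti=np.linalg.inv(c["T_tool_cam"])
def pj(p):
    q=c["mtx"]@(Ti@[*p,1])[:3];return (q[:2]/q[2]).round(1)
for dx in(-6,0,6):print(dx,[pj([dx,0,z]).tolist() for z in(122.6,212.6,266.6,352.6)])
k=c["mtx"][0,0]*20.5/ (Ti@[0,0,352.6,1])[2];print("foot radius px",k)
T=np.load("T7.npy");cp=ray("wrist",(310,168),85,T);print("cup",cp)
im=cv2.imread("pics/w7o.png");g=im.max(2)
b=np.array([203/400*250+130,95/470*294+90]);print("head top px",b, "sides",162/1.6+130,243/1.6+130)
# side view: brush axis
s=cv2.imread("pics/side7.png")
for q,z in(((190+552/400*170-170,100+200/470*200),0),):print(q)
cs=vision.calibration("side");Tw=np.linalg.inv(cs["world_from_camera"])
for z in(478.1-122.6,478.1-212.6,478.1-266.6,478.1-352.6):
    q=cs["mtx"]@(Tw@[577,-91.8,z,1])[:3];print("side px",z,(q[:2]/q[2]).round(1), "crop",((q[0]/q[2]-190)*400/170+400).round(),((q[1]/q[2]-100)*2.35).round())
E
```

```text
-6 [[258.4, 332.7], [257.5, 227.9], [257.3, 200.0], [257.0, 173.6]]
0 [[258.5, 317.8], [257.5, 218.7], [257.3, 192.5], [257.0, 167.9]]
6 [[258.5, 302.4], [257.5, 209.3], [257.3, 185.0], [257.0, 162.1]]
foot radius px 20.115124725085856
cup [609.37683265 -40.32354706  85.        ]
head top px [256.875      149.42553191] sides 231.25 281.875
(254.60000000000002, 185.1063829787234)
side px 355.5 [252.9 119. ] crop 548.0 45.0
side px 265.5 [253.2 146.5] crop 549.0 109.0
side px 211.5 [253.4 161.8] crop 549.0 145.0
side px 125.5 [253.7 184.4] crop 550.0 198.0
```

>>> play_rows --pt "0 0 0 -0.005 0.04 0 -1" --pt "0 0 0 -0.012 0.09 0 -1" --pt "0 0 0 -0.016 0.12 0 -1" --pt "0 0 0 -0.016 0.12 0 -1" --pt "0 0 0 -0.016 0.12 0.04 -1" --pt "0 0 0 -0.016 0.12 0.08 -1" --pt "0 0 0 -0.016 0.12 0.1 -1" --pt "0 0 0 -0.016 0.12 0.1 -1"

```text
t: 13.87
ee_pos: [608.8, -41.3, 427.0]
ee_rot: [-0.678, -3.061, 0.001]
contact_force: [-0.3, 0.8, -0.8]
width: 20.5
grip_force: 59.2
```

```bash
python3 - <<'E'
from h import *
print(arm.state()["contact_force"]);rel([610.3,-41.2,365])
im=vision.snapshot("wrist")[:,:,::-1];im3=vision.snapshot("side")[:,:,::-1]
a=cv2.resize(im[60:260,150:350],(400,400));b=cv2.resize(im3[130:260,180:310],(400,400))
cv2.imwrite("pics/w8.png",np.hstack([a,b]))
E
```

```text
[-0.31979787  0.84213353 -0.76950197]
now [608.8 -41.3 427. ] turn [0. 0. 0.] shift [-0.0035  0.0016  0.1239] t 13.87
```

View pics/w8.png

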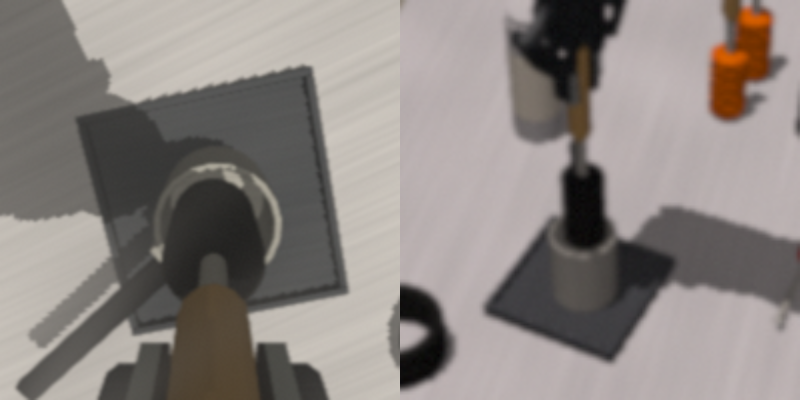

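The brush foot is inside the rim and about centred, with rim gaps on both sides at (160,215) and (278,215), and no side force. Now the strokes.

>>> play_rows --pt "0 0 0 -0.002 0.001 0.03 -1" --pt "0 0 0 -0.002 0.001 0.065 -1" --pt "0 0 0 -0.002 0.001 0.1 -1" --pt "0 0 0 -0.002 0.001 0.124 -1" --pt "0 0 0 -0.002 0.001 0.124 -1" --pt "0 0 0 -0.002 0.001 0.124 -1" --pt "0 0 0 -0.002 0.001 0.124 -1"

```text
t: 14.55
ee_pos: [611.8, -40.9, 369.8]
ee_rot: [0.678, 3.065, 0.0]
contact_force: [0.6, 0.2, -1.2]
width: 20.7
grip_force: 59.2
```

```bash
python3 - <<'E'
from h import *
print(arm.state()["contact_force"]);rel([610.3,-41.2,415])
E
```

```text
[ 0.59403676  0.17657241 -1.19935109]
now [611.8 -40.9 369.8] turn [0. 0. 0.] shift [ 0.0023 -0.0017 -0.0905] t 14.55
```

>>> play_rows --pt "0 0 0 0 0 0.008 -1" --pt "0 0 0 0 0 0.011 -1" --pt "0 0 0 0 0 0.011 -1" --pt "0 0 0 0 0 0.011 -1" --pt "0 0 0 0 0 0.011 -1"

```text
t: 14.97
ee_pos: [611.3, -40.7, 362.9]
ee_rot: [0.678, 3.067, 0.0]
contact_force: [0.3, -0.4, -0.8]
width: 20.8
grip_force: 59.2
```

>>> play_rows --pt "0 0 0 0 0 -0.03 -1" --pt "0 0 0 0 0 -0.07 -1" --pt "0 0 0 0 0 -0.1 -1" --pt "0 0 0 0 0 -0.1 -1" --pt "0 0 0 0 0 -0.1 -1" --pt "0 0 0 0 0 -0.1 -1"

```text
t: 15.47
ee_pos: [610.9, -40.7, 411.8]
ee_rot: [-0.678, -3.066, 0.0]
contact_force: [0.1, -0.2, -2.0]
width: 21.0
grip_force: 59.2
```

>>> play_rows --pt "0 0 0 0 0 0.03 -1" --pt "0 0 0 0 0 0.06 -1" --pt "0 0 0 0 0 0.085 -1" --pt "0 0 0 0 0 0.097 -1" --pt "0 0 0 0 0 0.097 -1" --pt "0 0 0 0 0 0.097 -1" --pt "0 0 0 0 0 0.097 -1" --pt "0 0 0 0 0 0.097 -1"

```text
t: 16.13
ee_pos: [611.2, -40.7, 364.1]
ee_rot: [-0.679, -3.067, 0.0]
contact_force: [-0.2, -1.1, -1.2]
width: 20.8
grip_force: 59.2
```

>>> play_rows --pt "0 0 0 0 0 -0.03 -1" --pt "0 0 0 0 0 -0.07 -1" --pt "0 0 0 0 0 -0.097 -1" --pt "0 0 0 0 0 -0.097 -1" --pt "0 0 0 0 0 -0.097 -1" --pt "0 0 0 0 0 -0.097 -1"

```text
t: 16.63
ee_pos: [611.0, -40.7, 411.8]
ee_rot: [-0.678, -3.066, 0.0]
contact_force: [0.4, -0.4, -0.7]
width: 20.7
grip_force: 59.2
```

>>> play_rows --pt "0 0 0 0 0 0.03 -1" --pt "0 0 0 0 0 0.06 -1" --pt "0 0 0 0 0 0.085 -1" --pt "0 0 0 0 0 0.097 -1" --pt "0 0 0 0 0 0.097 -1" --pt "0 0 0 0 0 0.097 -1" --pt "0 0 0 0 0 0.097 -1" --pt "0 0 0 0 0 0.097 -1"

```text
t: 17.3
ee_pos: [611.2, -40.7, 364.1]
ee_rot: [-0.679, -3.067, -0.0]
contact_force: [-0.6, -0.8, -1.4]
width: 20.7
grip_force: 59.2
```

>>> play_rows --pt "0 0 0 0 0 -0.03 -1" --pt "0 0 0 0 0 -0.08 -1" --pt "0 0 0 0 0 -0.13 -1" --pt "0 0 0 0 0 -0.18 -1" --pt "0 0 0 0 0 -0.22 -1" --pt "0 0 0 0 0 -0.24 -1" --pt "0 0 0 0 0 -0.24 -1" --pt "0 0 0 0 0 -0.24 -1"

```text
t: 17.97
ee_pos: [611.3, -40.7, 484.1]
ee_rot: [0.678, 3.067, 0.0]
contact_force: [-0.2, -0.5, -1.3]
width: 20.7
grip_force: 59.2
```

```bash
python3 - <<'E'
from h import *
rel([415.8,-336.6,484])
E
```

```text
now [611.3 -40.7 484.1] turn [0. 0. 0.] shift [ 0.1049 -0.7014  0.    ] t 17.97
```

>>> play_rows --pt "0 0 0 0.008 -0.05 0 -1" --pt "0 0 0 0.019 -0.125 0 -1" --pt "0 0 0 0.03 -0.2 0 -1" --pt "0 0 0 0.041 -0.275 0 -1" --pt "0 0 0 0.052 -0.35 0 -1" --pt "0 0 0 0.063 -0.425 0 -1" --pt "0 0 0 0.075 -0.5 0 -1" --pt "0 0 0 0.086 -0.575 0 -1"

```text
t: 18.63
ee_pos: [449.2, -284.1, 481.7]
ee_rot: [-0.678, -3.064, -0.003]
contact_force: [1.0, 0.1, -0.9]
width: 20.6
grip_force: 59.2
```

>>> play_rows --pt "0 0 0 0.01 -0.066 0 -1" --pt "0 0 0 0.019 -0.126 0 -1" --pt "0 0 0 0.019 -0.126 0 -1" --pt "0 0 0 0.019 -0.126 0 -1" --pt "0 0 0 0.019 -0.126 0 -1"

```text
t: 19.05
ee_pos: [415.6, -336.0, 482.5]
ee_rot: [-0.679, -3.065, -0.004]
contact_force: [0.4, 0.5, -0.1]
width: 20.3
grip_force: 59.4
```

```bash
python3 - <<'E'
from h import *
rel([415.8,-336.6,358])
im=vision.snapshot("wrist")[:,:,::-1];im3=vision.snapshot("side")[:,:,::-1]
a=cv2.resize(im[60:260,150:350],(400,400));b=cv2.resize(im3[70:200,240:370],(400,400))
cv2.imwrite("pics/w9.png",np.hstack([a,b]))
E
```

```text
now [ 415.6 -336.   482.5] turn [0. 0. 0.] shift [-0.0016 -0.0013  0.2489] t 19.05
```

View pics/w9.png

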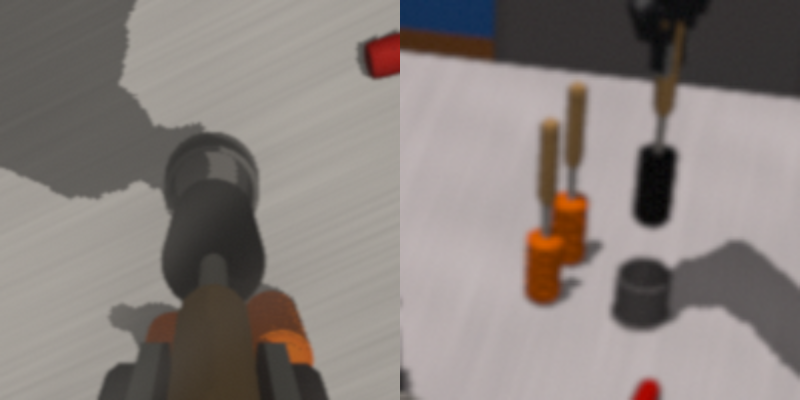

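The brush hangs above its pot: foot at crop (652,214), pot rim at (643,272) in the side crop. I'll check the numbers before lowering.

```bash
python3 - <<'E'
from h import *
print("pot rim",ray("side",(319,158.7),55),"foot",ray("side",(321.9,139.5),130))
s=arm.state();T=wT(s)
# wrist: pot rim ellipse centre (211,178) crop/2+offset
print("pot wrist",ray("wrist",(150+211/2,60+178/2),55,T))
print("pot top",ray("top",(345+97/3.79,205+255/3.79),55))
E
```

```text
pot rim [ 414.49684668 -334.42280873   55.        ] foot [ 412.66382932 -340.87891919  130.        ]
pot wrist [ 408.70799437 -333.35577579   55.        ]
pot top [ 416.4003077  -325.61012536   55.        ]
```

>>> play_rows --pt "0 0 0 0.002 0.001 0.05 -1" --pt "0 0 0 0.002 0.001 0.1 -1" --pt "0 0 0 0.002 0.001 0.13 -1" --pt "0 0 0 0.002 0.001 0.15 -1" --pt "0 0 0 0.002 0.001 0.165 -1" --pt "0 0 0 0.002 0.001 0.175 -1" --pt "0 0 0 0.002 0.001 0.175 -1"

```text
t: 19.73
ee_pos: [415.3, -335.1, 396.1]
ee_rot: [-0.677, -3.067, -0.001]
contact_force: [0.7, 0.1, -0.7]
width: 20.5
grip_force: 59.4
```

```bash
python3 - <<'E'
from h import *
print(arm.state()["contact_force"]);rel([415,-335,358])
E
```

```text
[ 0.74424652  0.13982148 -0.73077901]
now [ 415.3 -335.1  396.1] turn [0. 0. 0.] shift [ 0.0005 -0.0002  0.0762] t 19.73
```

The foot is inside the rim with no contact. I'll lower it the rest of the way.

>>> play_rows --pt "0 0 0 0 0 0.025 -1" --pt "0 0 0 0 0 0.05 -1" --pt "0 0 0 0 0 0.068 -1" --pt "0 0 0 0 0 0.076 -1" --pt "0 0 0 0 0 0.078 -1" --pt "0 0 0 0 0 0.078 -1" --pt "0 0 0 0 0 0.078 -1"

```text
t: 20.32
ee_pos: [415.4, -335.8, 358.5]
ee_rot: [0.678, 3.066, -0.001]
contact_force: [0.0, -0.5, -0.5]
width: 20.4
grip_force: 59.4
```

>>> play_rows --pt "0 0 0 0 0 0 -0.3" --pt "0 0 0 0 0 0 -0.2" --pt "0 0 0 0 0 0 0" --pt "0 0 0 0 0 0 0.3" --pt "0 0 0 0 0 0 0.6" --pt "0 0 0 0 0 0 1" --pt "0 0 0 0 0 0 1"

```text
t: 20.9
ee_pos: [415.1, -335.5, 357.8]
ee_rot: [0.679, 3.067, -0.0]
contact_force: [0.6, 0.1, 0.0]
width: 85.3
grip_force: 0.0
```

>>> play_rows --pt "0 0 0 0 0 -0.02 1" --pt "0 0 0 0 0 -0.06 1" --pt "0 0 0 0 0 -0.12 1" --pt "0 0 0 0 0 -0.18 1" --pt "0 0 0 0 0 -0.24 1" --pt "0 0 0 0 0 -0.24 1" --pt "0 0 0 0 0 -0.24 1" --pt "0 0 0 0 0 -0.24 1"

```text
t: 21.57
ee_pos: [415.0, -335.4, 477.9]
ee_rot: [0.679, 3.067, -0.0]
contact_force: [0.4, -0.2, -0.5]
width: 85.4
grip_force: 0.0
```

```bash
python3 - <<'E'
from h import *
im2=vision.snapshot("top")[:,:,::-1];im3=vision.snapshot("side")[:,:,::-1]
cv2.imwrite("pics/end.png",np.hstack([cv2.resize(im3[80:280,150:350],(500,500)),cv2.resize(im2[100:300,180:280],(250,500))]))
E
```

```text
(no output)
```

View pics/end.png

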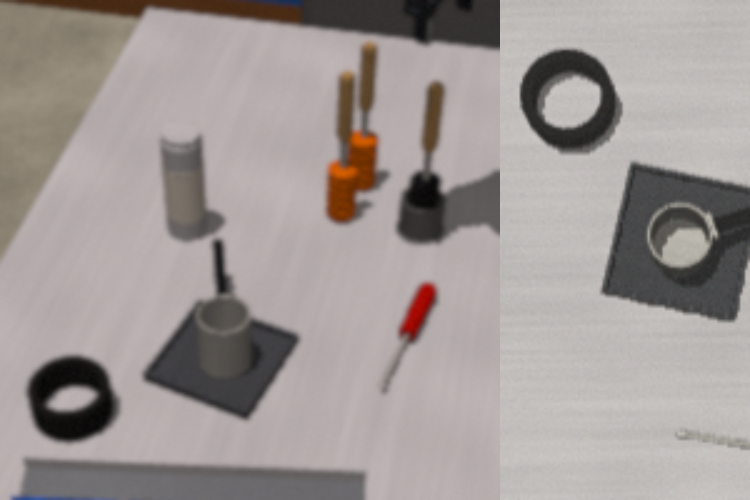

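The brush stands in its pot at (425,200), the cup is upright in the tray at (225,335), and the arm is clear of everything.

```bash
python3 -c "
from cell import job
print(job.finish_job())"
```

```text
the job is handed in; nothing more can be done
None
```

The job is handed in with no verdict shown: the cup stands upright in the drip tray, three brush passes reached its floor, the brush is back in its pot, and the tape, spray can and screwdriver were left where they were.

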